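# Put the hole saws back on their peg board in order of size

## Robot

A 6-joint arm with a two-finger parallel gripper is mounted at the origin on the work surface. World frame = base frame: x ahead of the robot, y to its left, z up, the work surface at z = 0. Lengths are in m, angles in rad, forces in N, time in s.
With the tool pointing down it reaches from about 0.3 to 0.825 m from the base axis. Payload 5.4 kg.
Tool frame: the origin (TCP) lies between the finger pads; the fingertips stand 17 mm ahead of it and the grasp point (between the pads) lies 2 mm behind it (bot.tip_reach is the distance from the TCP to the fingertips, in m); x points along the fingers, y is the direction in which the jaws open and shut, and the axes are right-handed (so a half turn about x gives the same grasp; the last joint's range is limited). The gripper opens to 92 mm and grips with 3 to 60 N. Pads are 20 mm wide; open, the fingers measure 128 mm over their backs; the gripper's body (75 mm by 189 mm) begins 69 mm behind the grasp point.
Start: joints at [-1.403, 0.158, 1.597, -0, 1.386, -0.21], TCP at [0.212, -0.534, 0.232] pointing down, gripper open.
Joint ranges: [-2.91, 2.91], [-0.94, 2.29], [0.18, 2.7], [-1.29, 4.43], [0.17, 2.64], [-3, 3]. Speed limits (rad/s): [2.57, 2.57, 3.14, 3.14, 3.14, 3.14].

## Interface

Orientations are given as a unit quaternion [x, y, z, w].
In Python, from plant import bot gives the robot as it stands. Calls block until the motion is done:
- bot.reach(position, orientation): joint-space move of the TCP to a pose.
- bot.movel(position, frame=None, vel=0.15): straight line of the TCP; frame=None keeps the orientation; vel is the mean speed in m/s.
- bot.set_joints(angles): joint-space move.
- bot.command_gripper(opening, f_grip=None): finger opening in m; f_grip is the grip in N (None keeps the last); returns when the fingers have stopped.
- bot.hold(seconds).
- bot.inverse_kinematics(position, orientation): joint angles nearest the present ones, or None.
- bot.get_image(name): name is "scene" or "side" or "wrist"; returns a dict with "color" (420x560x3 uint8, red, green, blue), "z_map" (420x560 float32, m along the optical axis (not along the pixel's ray), 0 where there is no reading), "vertical_fov" (degrees; the focal length in pixels is half the picture's height over the tangent of half this angle, whatever the lens; pixels are square), "cx", "cy" (the principal point, pixels), "R" (3x3) and "t" (3): a world point X has camera coordinates R X + t. Camera axes: x right, y down, z forward; pixel columns grow to the right and rows downward; lengths in m; the calibration is good to about 2 mm. A picture is of the moment at which its call begins.
A pose or a line that the arm cannot do raises bot.Unreachable and nothing moves.
- bot.finish_job(): hands the job in, once; it reports no verdict.
Readings, each from a call of its own:
- bot.get_time_s(): time.
- bot.get_q(): joint angles.
- bot.get_joint_vel(): joint speeds.
- bot.get_joint_efforts(): joint torques, N m.
- bot.get_eef_pos(): TCP position.
- bot.get_tool_rot(): TCP orientation.
- bot.get_force(): force on the tool from outside, world axes, zero at the start.
- bot.get_ft_torque(): the same for the moment, N m.
- bot.get_width(): finger opening in m.
Only numpy, scipy, OpenCV 4.12 (cv2) and the standard library are available. Lean on these libraries where they do the work, as an engineer would, in place of code of your own. Each camera call takes 0.05 s, during which the arm holds its last target.

## Task

Put the four hole saws back on the peg board, one over each peg, teeth down, flat on the board and centred on the peg. Set them in order of size along the row: the smallest next to the arbor, the largest at the far end. Do not tip any of them over on the way.

Things in the scene. Friction and masses are not known exactly. Their poses are not given: they have to be found in the camera images.
- saw30_mid (a point): The smallest of four hole saws: a plain steel cup standing teeth down, open below, with a flat cap on top (dark threaded hole in the middle). Outside diameter 30 mm, height 48 mm, wall 2 mm, inside 40 mm deep. Loose, standing on the bench in front of the peg board or beside its ends, among other shop things. The point is on its axis, half-way up (24 mm above the teeth); z is its axis, up.
- saw42_mid (a point): The second smallest of four hole saws: a plain steel cup standing teeth down, open below, with a flat cap on top (dark threaded hole in the middle). Outside diameter 42 mm, height 48 mm, wall 2 mm, inside 40 mm deep. Loose, standing on the bench in front of the peg board or beside its ends, among other shop things. The point is on its axis, half-way up (24 mm above the teeth); z is its axis, up.
- saw54_mid (a point): The second largest of four hole saws: a plain steel cup standing teeth down, open below, with a flat cap on top (dark threaded hole in the middle). Outside diameter 54 mm, height 48 mm, wall 2 mm, inside 40 mm deep. Loose, standing on the bench in front of the peg board or beside its ends, among other shop things. The point is on its axis, half-way up (24 mm above the teeth); z is its axis, up.
- saw66_mid (a point): The largest of four hole saws: a plain steel cup standing teeth down, open below, with a flat cap on top (dark threaded hole in the middle). Outside diameter 66 mm, height 48 mm, wall 2 mm, inside 40 mm deep. Loose, standing on the bench in front of the peg board or beside its ends, among other shop things. The point is on its axis, half-way up (24 mm above the teeth); z is its axis, up.
- peg_a: One of four alike wooden dowel pegs, 10 mm diameter, 28 mm high, round-topped, standing fixed in the track of the board. Origin at the centre of its foot, on the board's top face; z up. Which of the four names stands where along the board differs from start to start.
- peg_b: One of four alike wooden dowel pegs, 10 mm diameter, 28 mm high, round-topped, standing fixed in the track of the board. Origin at the centre of its foot, on the board's top face; z up. Which of the four names stands where along the board differs from start to start.
- peg_c: One of four alike wooden dowel pegs, 10 mm diameter, 28 mm high, round-topped, standing fixed in the track of the board. Origin at the centre of its foot, on the board's top face; z up. Which of the four names stands where along the board differs from start to start.
- peg_d: One of four alike wooden dowel pegs, 10 mm diameter, 28 mm high, round-topped, standing fixed in the track of the board. Origin at the centre of its foot, on the board's top face; z up. Which of the four names stands where along the board differs from start to start.
- board: The hole-saw board: a fixed plywood strip 100 mm (its x) by 520 mm (its y) and 18 mm thick, lying on the bench, with an aluminium track along its middle in which the four pegs stand in a row, 74 to 102 mm apart. Origin at the centre of its underside; z up. At its two ends stand two wooden blocks, 50 mm square and 22 mm high, 222 mm from its centre: one carries the arbor, the other a hex key and two short drill bits.
- arbor: The end block with the arbor (the shank that drives the hole saws) standing upright in it: round dark collar, threaded nose and thin pilot drill, its tip 94 mm above the board's top face. Fixed. Origin at the centre of the block's underside, on the board's top face. It is at one end of the row of pegs or at the other, differing from start to start.
Not all that is in view belongs to the job. Leave any green look-alike of the part that bears saw66_mid alone.

How it is judged:
By the outcome, as a careful person would: the job done as asked, in the order asked, and still so for the second after the job is handed in, with the robot touching nothing.
It also fails if it takes over 88 s, if anything falls off the work surface, if the arm or the gripper's body presses on something with over 40 N, if the wrist force passes 120 N, or if a joint passes its speed limit or range.

## Working session

There is one attempt and no reset: what is moved stays moved. The work goes in short steps, each a Python script; the robot and the scene stay as the last script left them, time stands still between calls to the robot, and variables do not carry over. Pictures are saved under pics/ and viewed, and the job is handed in when it is done.

```bash
ls; mkdir -p pics
cat > h.py <<'E'
import numpy as np, cv2
from plant import bot
def save(n,im): cv2.imwrite('pics/'+n+'.png',im[...,::-1])
def K(d): 
    h=d['color'].shape[0]; return h/2/np.tan(np.radians(d['vertical_fov'])/2)
def ray(d,u,v,z):
    f=K(d);R=np.array(d['R']);t=np.array(d['t'])
    c=-R.T@t; r=R.T@np.array([(u-d['cx'])/f,(v-d['cy'])/f,1.])
    return c+r*(z-c[2])/r[2]
def cloud(d):
    f=K(d);R=np.array(d['R']);t=np.array(d['t']);z=d['z_map']
    v,u=np.mgrid[:z.shape[0],:z.shape[1]]
    P=np.stack([(u-d['cx'])/f*z,(v-d['cy'])/f*z,z],-1)
    return (P-t)@R
E
python3 - <<'E'
from h import *
import pickle
D={}
for n in ['scene','side','wrist']:
    d=bot.get_image(n);D[n]=d;save(n+'0',d['color'])
    R=np.array(d['R']);print(n,-R.T@np.array(d['t']),R[2],d['vertical_fov'],d['cx'],d['cy'],K(d))
pickle.dump(D,open('d0.pkl','wb'))
print(bot.get_tool_rot(),bot.get_time_s(),bot.get_width(),bot.tip_reach)
E
```

```text
pics
scene [1.08473989 0.38651355 0.58790973] [-0.67271755 -0.43087392 -0.60149711] 54.11035347126744 290.096137939406 205.95820180596598 411.16885324813944
side [0.46585124 0.53307788 0.69254728] [ 0.05372223 -0.64142646 -0.76530126] 56.22038030068981 279.96226174143817 215.48132219354977 393.12675693437416
wrist [ 0.27638519 -0.50882285  0.38280394] [-0.22933725 -0.08928434 -0.96924338] 68.04932002867378 282.1479122021967 212.2344942207325 311.0489418758699
[ 0.69452842  0.13328774 -0.69452708  0.13227545] 0.15 0.09205429779301318 0.017
```

View pics/scene0.png

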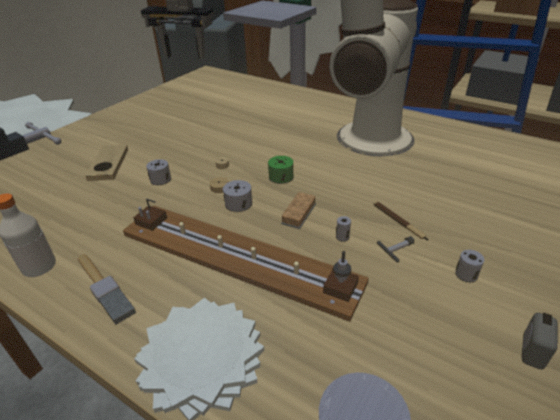

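View pics/side0.png

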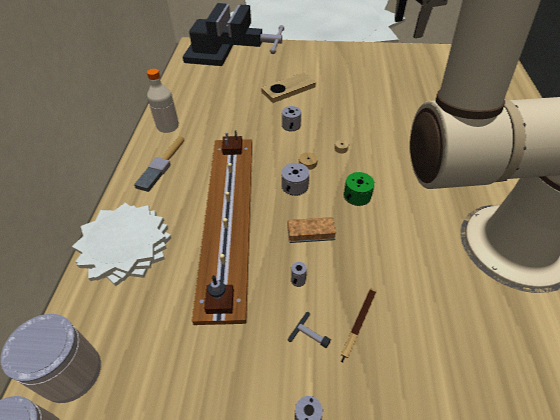

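View pics/wrist0.png

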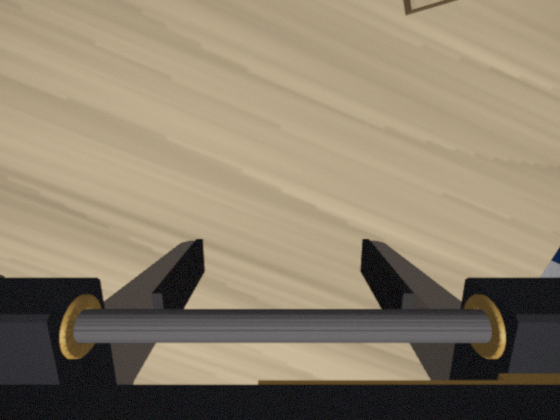

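The four grey saw candidates are at scene (158,172), (237,195), (343,229) and (469,266). The green look-alike at (281,169) is to be left alone. The arbor is at the near end, scene (341,275). Next I measure the caps and pegs.

```bash
cat > m.py <<'E'
from h import *
import pickle
D=pickle.load(open('d0.pkl','rb'))
for n in ['scene','side']:
    d=D[n];P=cloud(d);c=d['color'].astype(int)
    hsv=cv2.cvtColor(d['color'],cv2.COLOR_RGB2HSV)
    print(n,'table z',np.nanmedian(P[300:330,430:460,2]) )
    ok=(d['z_map']>0)&(P[...,0]>.2)&(P[...,0]<.95)&(abs(P[...,1])<.5)
    m=(ok&(P[...,2]>.040)&(P[...,2]<.056)).astype(np.uint8)
    k,lab,st,ce=cv2.connectedComponentsWithStats(m)
    for i in range(1,k):
        if st[i,4]<25: continue
        Q=P[lab==i]; 
        (x,y),r=cv2.minEnclosingCircle(Q[:,:2].astype(np.float32))
        print(' px',ce[i].round(),st[i,4],'mean',Q.mean(0).round(4),'circ',round(x,4),round(y,4),'dia',round(2*r,4),'zmed',np.median(Q[:,2]).round(4),'col',c[lab==i].mean(0).round())
E
python3 m.py
python3 - <<'E'
from h import *
import pickle
D=pickle.load(open('d0.pkl','rb'))
a=D['scene']['color'][190:320,110:380];save('boardc',cv2.resize(a,None,fx=2.9,fy=2.9,interpolation=cv2.INTER_CUBIC))
b=D['side']['color'][125:330,180:265];save('boards',cv2.resize(b,None,fx=2.9,fy=2.9,interpolation=cv2.INTER_CUBIC))
E
```

```text
scene table z 0.0010571000441803348
 px [281. 163.] 353 mean [ 0.3391 -0.1176  0.0486] circ 0.3341 -0.1205 dia 0.0704 zmed 0.0494 col [ 65. 102.  58.]
 px [158. 165.] 251 mean [ 0.5104 -0.3776  0.0485] circ 0.5071 -0.3816 dia 0.059 zmed 0.0495 col [ 99.  99. 101.]
 px [237. 189.] 443 mean [ 0.489  -0.14    0.0486] circ 0.4849 -0.1429 dia 0.0685 zmed 0.0494 col [106. 106. 110.]
 px [150. 214.] 303 mean [ 0.6555 -0.2501  0.0428] circ 0.6532 -0.2531 dia 0.0655 zmed 0.0417 col [73. 56. 43.]
 px [344. 221.] 145 mean [0.4681 0.1233 0.048 ] circ 0.4652 0.1222 dia 0.0318 zmed 0.0492 col [101.  99. 100.]
 px [ 33. 256.] 267 mean [ 0.8668 -0.3349  0.0481] circ 0.8599 -0.3555 dia 0.0644 zmed 0.0481 col [86. 81. 74.]
 px [472. 258.] 363 mean [0.4431 0.3736 0.0481] circ 0.4401 0.3725 dia 0.0442 zmed 0.0489 col [100.  99. 102.]
 px [296. 264.] 26 mean [0.6209 0.1014 0.044 ] circ 0.6197 0.1008 dia 0.0096 zmed 0.044 col [134. 122.  97.]
 px [341. 282.] 402 mean [0.6166 0.1916 0.042 ] circ 0.6114 0.1904 dia 0.0661 zmed 0.0413 col [72. 54. 41.]
 px [532. 337.] 166 mean [0.5719 0.49   0.0486] circ 0.56
[... 493 characters left out ...]
dia 0.0682 zmed 0.0477 col [118. 119. 132.]
 px [359. 183.] 517 mean [ 0.337  -0.1179  0.0474] circ 0.3375 -0.1222 dia 0.0703 zmed 0.0478 col [ 26. 114.  40.]
 px [298. 269.] 184 mean [0.4667 0.1236 0.0472] circ 0.467 0.1221 dia 0.0307 zmed 0.0477 col [106. 105. 116.]
 px [214. 302.] 78 mean [0.6163 0.2018 0.0422] circ 0.6177 0.2011 dia 0.0386 zmed 0.0407 col [68. 39. 26.]
 px [ 74. 377.] 354 mean [0.8149 0.3509 0.048 ] circ 0.8399 0.3356 dia 0.0984 zmed 0.0481 col [91. 81. 72.]
 px [308. 409.] 559 mean [0.4408 0.3711 0.0477] circ 0.4408 0.373 dia 0.0417 zmed 0.0477 col [117. 118. 132.]
 px [ 48. 415.] 33 mean [0.8311 0.4082 0.0486] circ 0.8342 0.4071 dia 0.0226 zmed 0.0485 col [91. 81. 73.]
```

View pics/boardc.png

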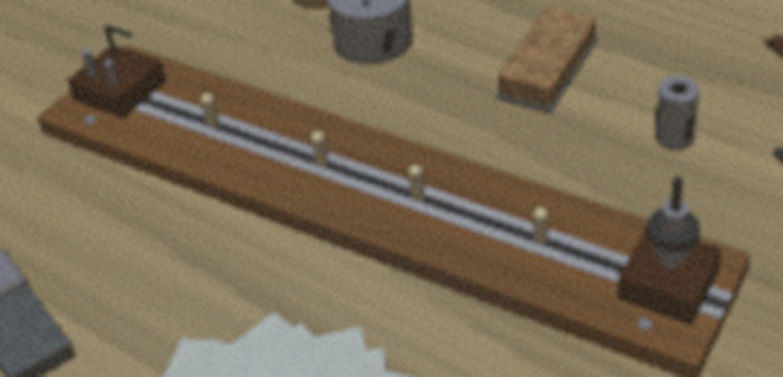

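View pics/boards.png

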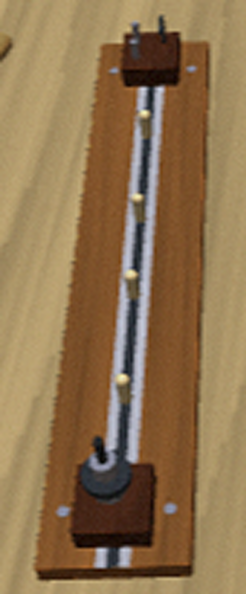

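The crops confirm the order. From the arbor end (y≈+0.2) towards the hex-key block there are four pegs, so saw30, 42, 54 and 66 go in that order. Cap diameters measured from the clouds (31, 42, 58 and 68 mm) identify the saws clearly. Next I measure the pegs.

```bash
cat > pegs.py <<'E'
from h import *
def pegs(d,verbose=True,zlo=.024):
    P=cloud(d)
    a=np.array([.6545,-.2535]);b=np.array([.614,.19]);u=(b-a)/np.linalg.norm(b-a);n=np.array([-u[1],u[0]])
    X=P[...,:2]-a; s=X@u;w=X@n
    hsv=cv2.cvtColor(d['color'],cv2.COLOR_RGB2HSV)
    m=((s>.03)&(s<.41)&(abs(w)<.02)&(P[...,2]>zlo)&(P[...,2]<.052)&(d['z_map']>0)).astype(np.uint8)
    k,lab,st,ce=cv2.connectedComponentsWithStats(m)
    out=[]
    for i in range(1,k):
        if st[i,4]<12: continue
        Q=P[lab==i]; top=Q[:,2].max(); z=(zlo+.046)/2
        p=ray(d,*ce[i],z); out.append(p[:2])
        if verbose: print(ce[i].round(1),st[i,4],'ztop',top.round(4),'xy',p[:2].round(4))
    return np.array(out)
if __name__=='__main__':
    import pickle
    D=pickle.load(open('d0.pkl','rb'))
    for n in ['scene','side']: print(n); pegs(D[n])
E
python3 pegs.py
python3 - <<'E'
from h import *
import pickle
D=pickle.load(open('d0.pkl','rb'))
for n in ['scene','side']:
    d=D[n];P=cloud(d);c=d['color'].astype(int)
    m=((P[...,2]>.014)&(P[...,2]<.022)&(P[...,0]>.5)&(P[...,0]<.75)&(abs(P[...,1])<.33)&(d['z_map']>0)).astype(np.uint8)
    k,lab,st,ce=cv2.connectedComponentsWithStats(m); i=1+st[1:,4].argmax()
    r=cv2.minAreaRect(P[lab==i][:,:2].astype(np.float32)); print(n,r, np.median(P[lab==i][:,2]))
E
```

```text
scene
[182.2 226.7] 48 ztop 0.0493 xy [ 0.6454 -0.1656]
[220.1 240.1] 50 ztop 0.0471 xy [ 0.6365 -0.0697]
[253.5 251.8] 55 ztop 0.0474 xy [0.6291 0.0083]
[296.5 266.5] 60 ztop 0.0476 xy [0.6195 0.1007]
side
[229.2 166.7] 33 ztop 0.0477 xy [ 0.6472 -0.1651]
[226.8 195.5] 33 ztop 0.045 xy [ 0.6377 -0.0696]
[224.6 222. ] 39 ztop 0.0472 xy [0.63   0.0083]
[221.6 258. ] 41 ztop 0.0464 xy [0.6207 0.1009]
scene ((0.6327150464057922, -0.032044559717178345), (0.10314184427261353, 0.5197762846946716), 5.514850616455078) 0.019357787458517323
side ((0.6343368291854858, -0.033373236656188965), (0.10025634616613388, 0.5229670405387878), 5.66840124130249) 0.017670528619662652
```

```bash
cat >> h.py <<'E'
from scipy.spatial.transform import Rotation as Ro
def quat(th):
    c,s=np.cos(th),np.sin(th)
    return Ro.from_matrix(np.array([[0,c,s],[0,s,-c],[-1,0,0]])).as_quat()
TH=np.radians(5.6)
S={30:(.4665,.1225),42:(.4405,.373),54:(.509,-.381),66:(.486,-.143)}
G={30:(.6201,.1008),42:(.6296,.0083),54:(.6371,-.0697),66:(.6463,-.1653)}
E
python3 - <<'E'
from h import *
R=Ro.from_quat(bot.get_tool_rot()).as_matrix();print(R.round(2))
for th in [TH,TH+np.pi]:
    for dct,z in ((S,.16),(S,.034),(G,.2),(G,.052)):
        for k,p in dct.items():
            q=bot.inverse_kinematics([*p,z],quat(th)); print(k,z,None if q is None else np.round(q,2))
E
```

```text
[[-0.    0.37 -0.93]
 [ 0.   -0.93 -0.37]
 [-1.   -0.   -0.  ]]
30 0.16 [ 0.01 -0.02  1.93 -0.    1.23 -0.09]
42 0.16 [ 0.49  0.23  1.66 -0.    1.25  0.4 ]
54 0.16 [-0.83  0.37  1.49 -0.    1.28 -0.93]
66 0.16 [-0.53  0.05  1.86 -0.    1.23 -0.62]
30 0.034 [ 0.01  0.18  2.   -0.    0.96 -0.09]
42 0.034 [ 0.49  0.4   1.73 -0.    1.01  0.4 ]
54 0.034 [-0.83  0.52  1.55 -0.    1.07 -0.93]
66 0.034 [-0.53  0.24  1.93 -0.    0.97 -0.62]
30 0.2 [-0.03  0.32  1.47 -0.    1.35 -0.13]
42 0.2 [-0.18  0.32  1.47 -0.    1.35 -0.28]
54 0.2 [-0.3   0.35  1.43 -0.    1.36 -0.39]
66 0.2 [-0.43  0.42  1.35 -0.    1.38 -0.53]
30 0.052 [-0.03  0.48  1.57 -0.    1.09 -0.13]
42 0.052 [-0.18  0.49  1.57 -0.    1.09 -0.28]
54 0.052 [-0.3   0.51  1.53 -0.    1.1  -0.39]
66 0.052 [-0.43  0.57  1.45 -0.    1.13 -0.53]
30 0.16 None
42 0.16 [ 0.49  0.23  1.66 -0.    1.25 -2.75]
54 0.16 [-0.83  0.37  1.49 -0.    1.28  2.21]
66 0.16 [-0.53  0.05  1.86 -0.    1.23  2.52]
30 0.034 None
42 0.034 [ 0.49  0.4   1.73 -0.    1.01 -2.75]
54 0.034 [-0.83  0.52  1.55 -0.    1.07  2.21]
66 0.034 [-0.53  0.24  1.93 -0.    0.97  2.52]
30 0.2 None
42 0.2 [-0.18  0.32  1.47 -0.    1.35  2.87]
54 0.2 [-0.3   0.35  1.43 -0.    1.36  2.75]
66 0.2 [-0.43  0.42  1.35 -0.    1.38  2.61]
30 0.052 None
42 0.052 [-0.18  0.49  1.57 -0.    1.09  2.87]
54 0.052 [-0.3   0.51  1.53 -0.    1.1   2.75]
66 0.052 [-0.43  0.57  1.45 -0.    1.13  2.61]
```

Run:
```python
from h import *
bot.reach([*S[54],.2],quat(TH))
d=bot.get_image('wrist');save('w54',d['color']);P=cloud(d)
print(bot.get_time_s(),bot.get_eef_pos(), bot.get_force())
R=np.array(d['R']);t=np.array(d['t']);c=R@np.array([*S[54],.048])+t;print('expected px',c[:2]/c[2]*K(d)+[d['cx'],d['cy']])
m=((d['z_map']>.1)&(P[...,2]>.044)&(P[...,2]<.054)&(np.hypot(P[...,0]-S[54][0],P[...,1]-S[54][1])<.05))
Q=P[m];print(len(Q),cv2.minEnclosingCircle(Q[:,:2].astype(np.float32)),Q[:,2].mean())
```

```text
1.4667 [ 0.50816437 -0.38213871  0.20022878] [-0.30943159 -0.49452232  0.06370188]
expected px [282.7847334  203.12886902]
2157 ((0.5086272358894348, -0.38435012102127075), 0.027004728093743324) 0.0471174444673896
```

View pics/w54.png

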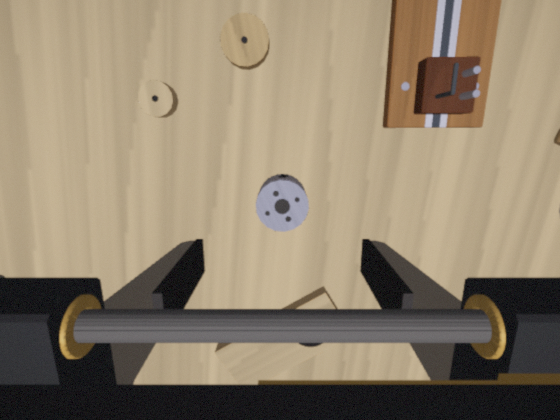

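The wrist view shows the saw54 cap at (282,204), measured diameter 54.0 mm. I'll measure the pegs with the same camera and tool orientation, so its bias cancels.

Run:
```python
from h import *
from pegs import pegs
for i,k in enumerate([54,42]):
    p=(np.array(G[54])+G[66])/2 if i==0 else (np.array(G[42])+G[30])/2
    bot.reach([*p,.25],quat(TH)); bot.hold(.1)
    d=bot.get_image('wrist');save('wp%d'%i,d['color'])
    print(bot.get_time_s(),bot.get_eef_pos()); pegs(d)
    P=cloud(d); u=d['color']
    # tops
    for k2,g in G.items():
        m=(d['z_map']>0)&(P[...,2]>.040)&(P[...,2]<.052)&(np.hypot(P[...,0]-g[0],P[...,1]-g[1])<.015)
        if m.sum()>8: 
            v,uu=np.nonzero(m);print(k2,m.sum(),'top ray',ray(d,uu.mean(),v.mean(),.045).round(4))
```

```text
2.7667 [ 0.64122769 -0.11903753  0.24959946]
[283.   79.7] 91 ztop 0.0454 xy [0.6301 0.0061]
[283.1 152. ] 66 ztop 0.0459 xy [ 0.6377 -0.0716]
[283.5 230.5] 82 ztop 0.0464 xy [ 0.6473 -0.1664]
42 72 top ray [0.6302 0.0056 0.045 ]
54 58 top ray [ 0.6378 -0.0716  0.045 ]
66 50 top ray [ 0.647  -0.1658  0.045 ]
3.6417 [0.62525095 0.05250608 0.24993886]
[282.1 152.6] 66 ztop 0.0468 xy [0.6209 0.0991]
[282.4 228.9] 78 ztop 0.0477 xy [0.6301 0.0069]
[282.5 286.5] 93 ztop 0.0457 xy [ 0.6376 -0.0708]
[282.9 349.7] 94 ztop 0.0456 xy [ 0.6472 -0.1656]
30 60 top ray [0.6209 0.0995 0.045 ]
42 50 top ray [0.6301 0.0078 0.045 ]
54 47 top ray [ 0.6375 -0.0696  0.045 ]
66 41 top ray [ 0.6468 -0.1638  0.045 ]
```

View pics/wp0.png

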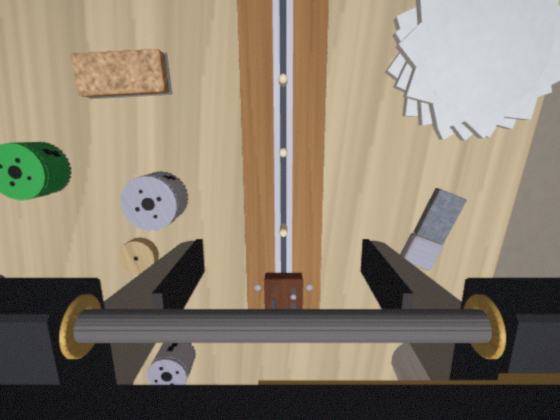

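View pics/wp1.png

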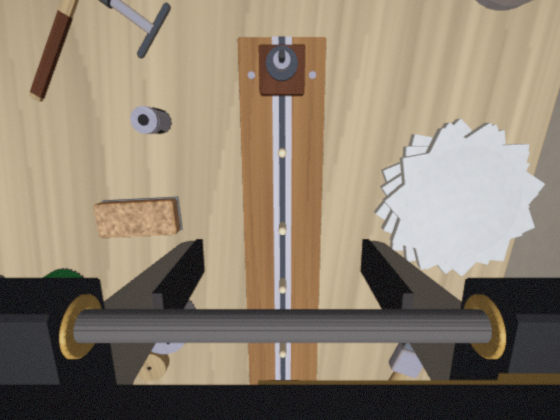

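Three cameras agree on the pegs to within 2 mm, and spacings of 93, 78 and 95 mm fit the given 74–102. Now saw30, the 31 mm cap next to the arbor side: wrist wp1 (149,120).

```bash
cat >> h.py <<'E'
W={30:(.6205,.0991),42:(.6298,.0068),54:(.6373,-.0714),66:(.6468,-.1660)}
def measure(p,z=.048,lo=-.004,hi=.006,r=.05,name=None):
    d=bot.get_image('wrist');P=cloud(d)
    if name: save(name,d['color'])
    m=(d['z_map']>.1)&(P[...,2]>z+lo)&(P[...,2]<z+hi)&(np.hypot(P[...,0]-p[0],P[...,1]-p[1])<r)
    Q=P[m];(x,y),rr=cv2.minEnclosingCircle(Q[:,:2].astype(np.float32))
    c=d['color'][m].mean(0); print('meas',round(x,4),round(y,4),'dia',round(2*rr,4),'z',np.median(Q[:,2]).round(4),'col',c.round(),'n',len(Q))
    return np.array([x,y]),2*rr
def pick(k):
    bot.command_gripper(.092)
    bot.reach([*S[k],.2],quat(TH)); bot.hold(.1)
    p,dia=measure(S[k],r=.5*k/1000+.015,name='pick%d'%k)
    assert abs(dia-k/1000)<.004 and np.hypot(*(p-S[k]))<.006
    bot.movel([p[0],p[1],.09],vel=.25); bot.movel([p[0],p[1],.034],vel=.12)
    bot.command_gripper(k/1000-.006,25)
    w=bot.get_width(); print('width',w,'F',np.round(bot.get_force(),1)); assert abs(w-k/1000)<.003
    bot.movel([p[0],p[1],.2],vel=.2)
    print('lift width',bot.get_width(),'F',np.round(bot.get_force(),1),'t',bot.get_time_s())
def place(k):
    g=W[k]
    bot.reach([*g,.2],quat(TH)); bot.hold(.15)
    print('eef',bot.get_eef_pos(),'w',bot.get_width())
    bot.movel([*g,.11],vel=.2); bot.movel([*g,.056],vel=.1)
    bot.hold(.1);f0=bot.get_force()
    bot.movel([*g,.0525],vel=.03); print('eef',np.round(bot.get_eef_pos(),4),'dF',np.round(bot.get_force()-f0,1))
    bot.command_gripper(min(k/1000+.02,.092),25); bot.hold(.1)
    bot.movel([*g,.12],vel=.15); bot.movel([*g,.218],vel=.3);bot.hold(.1)
    p,_=measure(g,z=.066,r=.5*k/1000+.015,name='place%d'%k)
    print('offset from peg mm',((p-g)*1000).round(1),'t',bot.get_time_s())
E
python3 - <<'E'
from h import *
pick(30);place(30)
E
```

```text
meas 0.4663 0.1209 dia 0.0301 z 0.0471 col [155. 153. 167.] n 657
width 0.0299728091991138 F [-0.1  0.1  1.2]
lift width 0.02981118121572688 F [-0.5  0.8 -1.4] t 7.9083
eef [0.61918505 0.09963492 0.19998598] w 0.029586818339022113
eef [0.6204 0.0991 0.0525] dF [-0.3  0.3  0.8]
meas 0.6208 0.0991 dia 0.0298 z 0.0651 col [151. 150. 164.] n 672
offset from peg mm [ 0.3 -0. ] t 12.1917
```

```bash
ls pics
```

```text
boardc.png
boards.png
pick30.png
place30.png
scene0.png
side0.png
w54.png
wp0.png
wp1.png
wrist0.png
```

Saw30's cap reads 0.065 m, so it is flat on the board, and the offset from the peg is 0.3 mm. Saw42 is next.

Run:
```python
from h import *
pick(42);place(42)
```

```text
meas 0.4401 0.3725 dia 0.0423 z 0.0472 col [146. 145. 158.] n 1302
width 0.04192221724670524 F [-0.4 -0.8  0.3]
lift width 0.041720821740601134 F [-0.5  0.8 -0.9] t 17.3417
eef [0.62967336 0.00806348 0.20005072] w 0.04175096126061483
eef [0.6297 0.0068 0.0525] dF [-0.6  0.1  1. ]
meas 0.6304 0.0068 dia 0.0423 z 0.0651 col [151. 150. 164.] n 1321
offset from peg mm [ 0.6 -0. ] t 22.4833
```

View pics/place42.png

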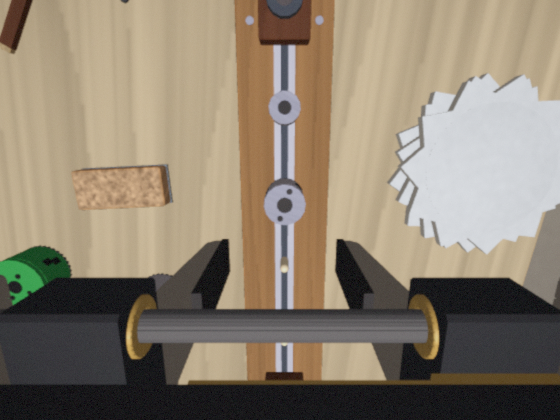

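Saw30 at (284,107) and saw42 at (285,205) both stand centred on the track. Saw66 candidates in wp0: grey at (150,203) and green at (15,172). Grey fits "plain steel"; green is the look-alike. Next comes saw54, then a crop of saw66 before I reach for it.

Run:
```python
from h import *
pick(54);place(54)
bot.command_gripper(.092)
bot.reach([*S[66],.2],quat(TH)); bot.hold(.1)
measure(S[66],r=.05)
d=bot.get_image('wrist');save('c66',cv2.resize(d['color'][100:300,100:400],None,fx=2.6,fy=2.6))
```

```text
meas 0.5087 -0.3843 dia 0.0539 z 0.0471 col [151. 150. 165.] n 2141
width 0.053576151622333985 F [-0.6 -1.4  0.9]
lift width 0.05368770530568433 F [ 0.5  0.  -2.6] t 27.6
eef [ 0.6371615  -0.07291055  0.19999937] w 0.053686249049477976
eef [ 0.6372 -0.0714  0.0525] dF [-0.4 -0.8  0.3]
meas 0.6377 -0.0713 dia 0.0539 z 0.0651 col [153. 153. 167.] n 2199
offset from peg mm [0.4 0.1] t 32.4917
meas 0.4862 -0.1454 dia 0.0661 z 0.0471 col [165. 164. 180.] n 3214
```

View pics/c66.png

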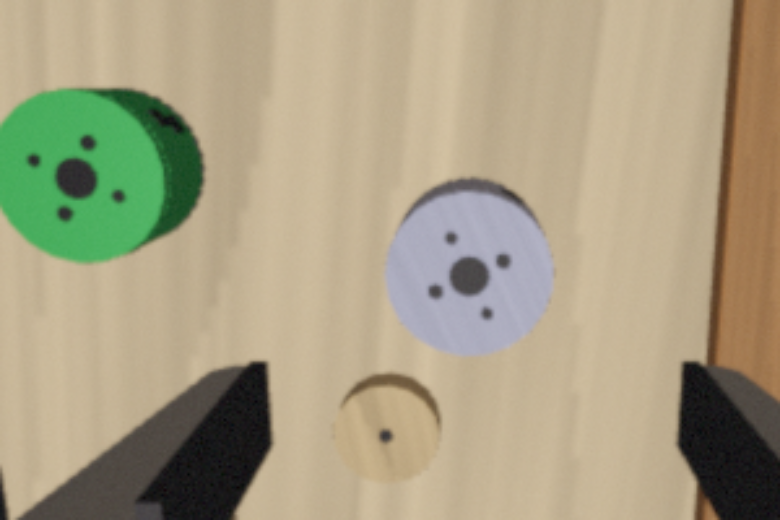

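The crop confirms it: the grey steel saw with a 66 mm cap is at (470,273), and the green one is well clear of the fingers.

Run:
```python
from h import *
pick(66);place(66)
p=bot.get_eef_pos(); bot.movel([p[0]-.0,p[1],.26]); 
bot.reach([.35,-.35,.3],quat(TH));bot.hold(.5)
import pickle;D={}
for n in ['scene','side']:
    d=bot.get_image(n);D[n]=d;save(n+'1',d['color'])
pickle.dump(D,open('d0.pkl','wb'));print(bot.get_time_s())
for n,d in D.items():
    P=cloud(d)
    for k,g in G.items():
        m=(P[...,2]>.060)&(P[...,2]<.072)&(np.hypot(P[...,0]-g[0],P[...,1]-g[1])<.5*k/1000+.012)
        Q=P[m]; v,u=np.nonzero(m); (x,y),r=cv2.minEnclosingCircle(Q[:,:2].astype(np.float32))
        print(n,k,((np.array([x,y])-g)*1000).round(1),'dia',round(2*r,4),'z',np.median(Q[:,2]).round(4))
```

```text
meas 0.4862 -0.1453 dia 0.0662 z 0.047 col [165. 164. 180.] n 3236
width 0.06586437875609713 F [-2.3  0.6  5.2]
lift width 0.06596394930359402 F [-0.6  0.4 -2.9] t 37.175
eef [ 0.64570476 -0.16595202  0.20000786] w 0.06586854008136821
eef [ 0.6469 -0.166   0.0526] dF [ 0.1 -0.4  0.1]
meas 0.6475 -0.1657 dia 0.0659 z 0.065 col [162. 161. 177.] n 3296
offset from peg mm [0.7 0.3] t 41.4833
43.8333
scene 30 [-0.9 -0.9] dia 0.0323 z 0.067
scene 42 [-1.5 -0.8] dia 0.0451 z 0.0669
scene 54 [-0.2  0.6] dia 0.0568 z 0.0672
scene 66 [0.2 0.9] dia 0.0698 z 0.0673
side 30 [ 1.  -1.6] dia 0.0313 z 0.0652
side 42 [ 0.8 -0.6] dia 0.0435 z 0.0655
side 54 [ 1.6 -0.3] dia 0.0556 z 0.0655
side 66 [1.  0.9] dia 0.0677 z 0.0655
```

View pics/scene1.png

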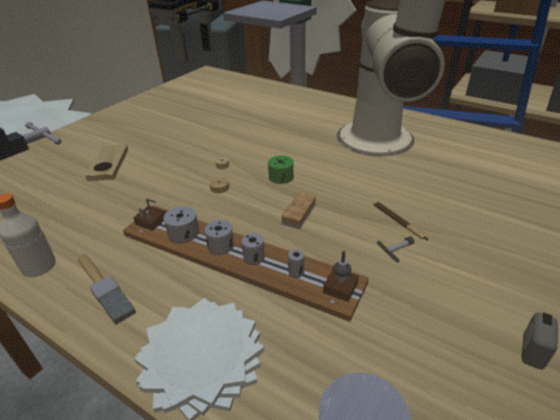

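View pics/side1.png

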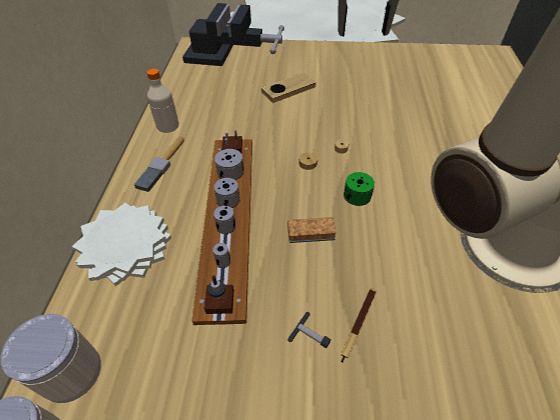

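All four stand upright on the row, in the right order from the arbor: 30 at scene (296,263), 42 at (253,248), 54 at (219,236), 66 at (180,224). The green one has not moved. I'm handing the job in.

```bash
python3 -c "
from h import *
print(bot.finish_job())"
```

```text
the job is handed in; nothing more can be done
None
```

All four hole saws are back on their pegs, teeth down, running 30, 42, 54, 66 mm from the arbor to the far end. I left the green look-alike alone, and the job was handed in about 44 s into the 88 s allowed.

- **Seating:** in the wrist view after each placing, every cap top read 65 mm above the bench, against the expected 66 mm, so each saw is flat on the board.
- **Centring:** the same views put each saw within 0.8 mm of its peg. The fixed cameras put them within about 2 mm.
- **Disagreement:** the cameras differ from each other by about 2 mm, which is within their stated calibration. The scene camera also read the cap heights about 2 mm higher than the wrist camera.
- **Handling:** no saw tipped over, and the forces I read at each grasp and placing stayed within about 6 N. No check failed.

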